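# Empty the draining pot into its collecting tray

### The arm

A 6-joint arm with a two-finger parallel gripper is mounted at the origin on the work surface; the furniture and walls round the work are solid. World frame = base frame: x ahead of the robot, y to its left, z up, the work surface at z = 0. Lengths are in m, angles in rad, forces in N, time in s.
With the tool pointing down it reaches from about 0.25 to 0.775 m from the base axis. Payload 4 kg.
Tool frame: the origin (TCP) lies midway between the tips of the shut fingers; the grasp point (between the pads) lies robot.grip_point_offset behind it (robot.grip_point_offset is the distance from the TCP to the grasp point, in m); z points along the fingers, x is the direction in which the jaws open and shut, and the axes are right-handed (so a half turn about z gives the same grasp; the last joint's range is limited). The gripper opens to 94 mm and grips with 3 to 60 N. Pads are 16 mm wide; open, the fingers measure 119 mm over their backs; the gripper's body (75 mm by 177 mm) begins 78 mm behind the grasp point.
Start: joints at [1.042, 0.087, 1.371, -0, 1.684, -0.103], TCP at [0.227, 0.501, 0.183] pointing down, gripper open.
Joint ranges: [-3.1, 3.1], [-0.76, 2.03], [0.27, 2.55], [-1.08, 4.22], [0.17, 2.65], [-2.57, 2.57]. Speed limits (rad/s): [2.79, 2.79, 3.14, 3.14, 3.14, 3.14].

### API

Orientations are given as [roll, pitch, yaw] about the fixed x, y, z axes, in that order (R = Rz(yaw) Ry(pitch) Rx(roll)).
In Python, from bench import robot, optics, finder gives the robot as it stands. The module is installed in compiled form; this text tells all that it offers.
- The arm moves only by the tool arm_command, never from a script. Its argument "plan" is a list of rows, each a list of 5 numbers: the opening, from 0 (shut) to 1 (fully open), then the shift along the world's x, y, z in m, then the turn about the world's z in degrees. A call has 1 to 10 rows; each row is the pose to reach, as a shift and turn from the pose commanded when the call began; what a row does not reach only later rows make up. A row lasts 1/8 s, in which the tool goes at most 62.5 mm and 10.7 degrees, less where a joint would pass 70% of its speed; a pose out of reach is approached as far as the arm can. A call with a gripper value outside its range is refused whole. The fingers move at their own pace and stop on an object; the grip force is fixed at half the most. Time passes only in rows, so rows that repeat a pose let the fingers close. It gives the time, the measured TCP pose, the force and the opening at its end, in the units of the state.
- robot.get_obs(): the state, without advancing time (a new reading comes with each control period).
- optics.snapshot(name): name is "side" or "top" or "wrist"; returns a dict with "image" (400x640x3 uint8, red, green, blue), "fx", "fy", "cx", "cy" (pixels), "position" and "rotation" of the camera in the world; the wrist camera has in their place "hand_eye" (4x4, takes a point from camera to tool coordinates, whose origin is the TCP and whose axes are the tool frame's). Camera axes: x right, y down, z forward; pixel columns grow to the right and rows downward; lengths in m; the calibration is good to about 2 mm. A picture is of the moment at which its call begins: read the wrist's pose just before it. There is no depth.
- robot.close_job(): hands the job in, once; it reports no verdict.
Trained networks look in the newest picture that a camera, given by its name, has taken for a name from the list of things; names that differ only in an ending like _2 or _b are one class to them, and where a whole thing is asked for, a point or a joint stands for the part that bears it (a point fixed in the world has none). Each returns a list of dicts, best first, with "p" (0 to 1); they miss things now and then, are a little off and sometimes report something else, mostly with a low value. They report only what shows in the picture. A call takes as long as a camera call.
- finder.masks_of(label, camera): "pixels" (400x640 bool, what is visible of it) and "extent" ([left, top, right, bottom] in pixels, round what is visible of it).
The state is a dict: "time": time; "joint_positions": joint angles; "qvel": joint speeds; "joint_torque": joint torques, N m; "tool_pos": TCP position; "ee_rot": TCP orientation; "wrist_force": force on the tool from outside, world axes, zero at the start; "wrist_torque": the same for the moment, N m; "width": finger opening in m.
Only numpy, scipy, OpenCV 4.12 (cv2) and the standard library are available. Lean on these libraries where they do the work, as an engineer would, in place of code of your own. Each camera call takes 0.05 s, during which the arm holds its last target.

### The job

The frozen meat cubes in the perforated pot have finished draining: pull the collecting tray out of the stand's base to its stop, then tip the pot right over with the lever at its side so that all six cubes land in the tray, and stand the pot fully upright again. Leave the tray out with the cubes in it and do not disturb the other things on the table.

Things in the scene. Friction and masses are not known exactly. Their poses are not given: they have to be found in the camera images.
- drain_stand: steel draining stand fixed to the table: base box 200 (x) x 184 (y) x 80 mm, open front facing the stand's own -x; two cheeks, 5 mm thick, at y = +-78 mm carry the pot and reach up to 205 mm. Origin at the centre of the base's underside, z up. The tray comes out along -x and the pot tips towards -x, its lip passing over the place ahead of the base where the pulled-out tray lies.
- tray (a joint): slide of the collecting tray in the base: 0 = fully in, 0.16 m = fully out at its stop; starts 5 to 9 cm open. Friction about 2 N; it stays where it is left. The tray is 190 long (x), 168 wide (y), 50 mm deep, with 3 mm walls and its floor 17 mm over the table.
- tray_grip (a point): centre of the straight bar of the tray's loop handle: round steel bar 9 mm thick, 80 mm long along the stand's y, 48 mm over the table, 60 mm ahead (-x) of the tray's front panel, which is 184 wide and reaches 71 mm over the table; axes like the stand's, pull towards -x. Above it is free, but the pot's rim (200 mm over the table) reaches 19 mm ahead of the base's front face.
- tray_catch (a point): point of the tray's floor (top face) on its centre line, 80 mm behind the front panel: the middle of the part that lies in the open when the tray is fully out; axes like the stand's. Inside, the tray reaches from x = -77 to +107 mm and y = -81 to +81 mm of this point.
- pot (a joint): hinge of the pot about a level axis along the stand's y through pot_pivot: 0 = upright against its rest stop; grows as the pot tips towards the stand's -x, to 2.2 rad (126 degrees, mouth well down) at the other stop. Friction (0.5 N m) holds the pot where it is left; moving the grip takes 5 to 9 N.
- pot_pivot (a point): midpoint of the pot's hinge axis, fixed, on the stand at x = -100, y = 0, z = 178 mm; axes like the stand's.
- pot_grip (a point): middle of the black round grip of the pot's lever: 18 mm thick, 90 mm long, parallel to the stand's y, 152 mm to the +y side of the pot's mid plane. Its centre line lies 110 mm from the hinge axis: pot upright, 63 degrees behind (+x) straight above it; it swings up, over and towards -x, ending 63 degrees past straight up. Lever arm and cheek lie inward, 55 mm and more from this point.
- pot_mouth (a point): centre of the pot's mouth; turns with the pot. Perforated steel pot, open at the top, 100 mm deep, 96 mm across at the floor, 128 mm at the rim, wall 3 mm; its axis lies 45 mm behind the hinge axis when upright. The cubes slide out by themselves when it is fully tipped.
- dice_1: frozen meat cube, about 25 x 25 x 23 mm, 22 g, origin at the centre of its underside; starts in the pot
- dice_2: frozen meat cube, about 25 x 25 x 23 mm, 22 g, origin at the centre of its underside; starts in the pot
- dice_3: frozen meat cube, about 25 x 25 x 23 mm, 22 g, origin at the centre of its underside; starts in the pot
- dice_4: frozen meat cube, about 25 x 25 x 23 mm, 22 g, origin at the centre of its underside; starts in the pot
- dice_5: frozen meat cube, about 25 x 25 x 23 mm, 22 g, origin at the centre of its underside; starts in the pot
- dice_6: frozen meat cube, about 25 x 25 x 23 mm, 22 g, origin at the centre of its underside; starts in the pot
- sealed_can_1: closed tin can, 71 mm across, 107 mm tall, origin under its centre; bystander, not part of the job
- sealed_can_2: closed tin can, 71 mm across, 107 mm tall, origin under its centre; bystander, not part of the job
- sealed_can_3: closed tin can, 71 mm across, 107 mm tall, origin under its centre; bystander, not part of the job
- seam_gauge: grey seam micrometer, 157 x 111 x 28 mm, origin under its centre; bystander, not part of the job
- the_hand_brush: wooden hand brush, 50 x 271 x 46 mm, origin under its centre; bystander, not part of the job
- meat_tray: clear tray with some chopped meat, 137 x 165 x 49 mm, origin under its centre; bystander, not part of the job
- probe_thermometer: white probe thermometer, 53 x 218 x 19 mm, origin under its centre; bystander, not part of the job

How it is judged:
By the outcome, as a careful person would: the job done as asked, in the order asked, and still so for the second after the job is handed in, with the robot touching nothing.
It also fails if it takes over 64 s, if anything falls off the work surface, if the arm or the gripper's body presses on something with over 40 N, if the wrist force passes 120 N, or if a joint passes its speed limit or range.

## Working session

There is one attempt and no reset: what is moved stays moved. The work goes in short steps, Python scripts to look and compute and a tool call to move; the robot and the scene stay as the last step left them, time stands still between calls to the robot, and variables do not carry over. Pictures are saved under pics/ and viewed, and the job is handed in when it is done.

Besides the shell and the picture viewer there is one more tool, called after "Call:" by a JSON object that holds its "name" and its "arguments", one argument or row to a line. arm_command: Moves the arm, as the interface text tells. Its arguments: {"type":"object","properties":{"plan":{"type":"array","items":{"type":"array","items":{"type":"number"}}}},"required":["plan"]}

```bash
mkdir -p pics
python3 - <<'E'
from bench import robot, optics, finder
import cv2, numpy as np
o=robot.get_obs(); print(o, robot.grip_point_offset)
for n in ("side","top","wrist"):
    s=optics.snapshot(n); cv2.imwrite(f"pics/{n}0.png",s["image"][:,:,::-1])
    print(n,{k:np.round(v,4).tolist() if not isinstance(v,float) else v for k,v in s.items() if k!="image"})
E
```

```text
{'time': 0.0, 'joint_positions': array([ 1.04193241e+00,  8.79531985e-02,  1.37225007e+00, -3.47489293e-05,
        1.68358410e+00, -1.03086025e-01]), 'qvel': array([ 0.00130619,  0.00047075, -0.00012227,  0.00027089, -0.00048662,
        0.00112151]), 'joint_torque': array([ 4.63633330e-05, -3.40198267e+01, -3.02420676e+01,  7.17588142e-02,
        3.30766488e-02, -1.59253841e-04]), 'tool_pos': array([0.22687216, 0.50037217, 0.18130734]), 'ee_rot': array([-3.14140116e+00,  2.18661844e-03,  1.14501477e+00]), 'wrist_force': array([ 0.90581563,  0.26306455, -0.10174155]), 'wrist_torque': array([ 0.0438761 , -0.03102921,  0.03524012]), 'width': 0.0941998180231902} 0.0188
side {'fx': 384.64085781207746, 'fy': 384.64085781207746, 'cx': 324.12891777605824, 'cy': 196.17928189432095, 'position': [0.2446, -1.427, 0.7302], 'rotation': [-1.9432, 0.019, -0.1824]}
top {'fx': 368.1524482850968, 'fy': 368.1524482850968, 'cx': 317.9996075824296, 'cy': 195.93501089193626, 'position': [0.424, 0.0354, 1.313], 'rotation': [-3.0861, -0.0133, -1.5607]}
wrist {'fx': 335.6615737743287, 'fy': 335.6615737743287, 'cx': 313.45462897387995, 'cy': 201.23396652386722, 'hand_eye': [[1.0, 0.0001, 0.0008, -0.0001], [-0.0003, 0.9629, 0.2697, -0.0777], [-0.0008, -0.2697, 0.9629, -0.2021], [0.0, 0.0, 0.0, 1.0]]}
```

View pics/side0.png

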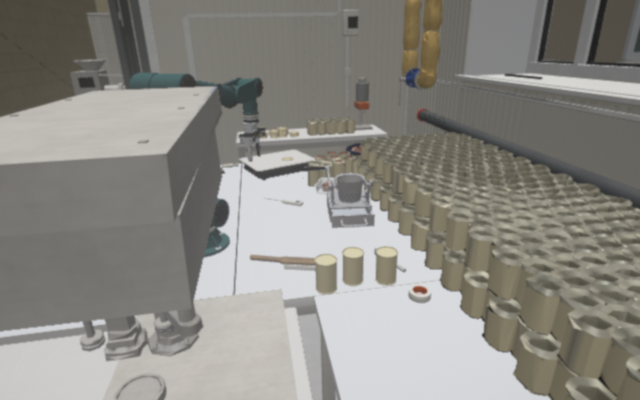

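View pics/top0.png

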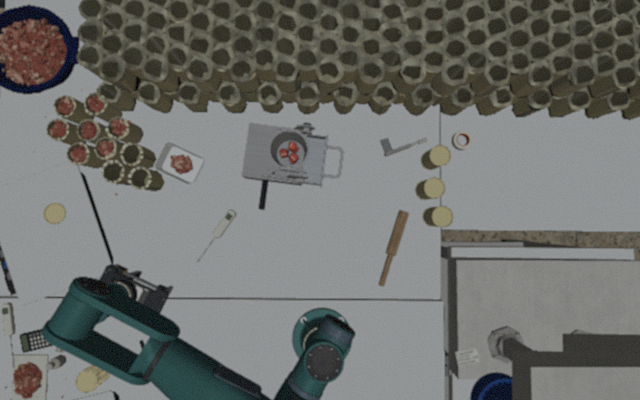

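View pics/wrist0.png

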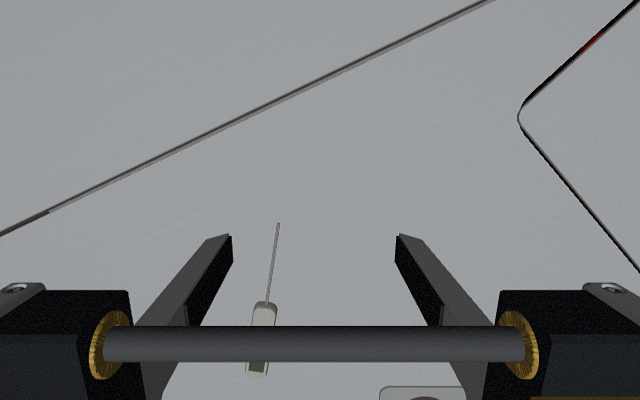

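```bash
cat > h.py <<'E'
from bench import robot, optics, finder
import cv2, numpy as np
from scipy.spatial.transform import Rotation as R
def cam(s):
    if "hand_eye" in s:
        o=robot.get_obs(); T=np.eye(4); T[:3,:3]=R.from_euler('xyz',o["ee_rot"]).as_matrix(); T[:3,3]=o["tool_pos"]
        T=T@s["hand_eye"]; return T[:3,:3],T[:3,3]
    return R.from_euler('xyz',s["rotation"]).as_matrix(), np.array(s["position"])
def proj(s,P,Rt=None):
    Rm,p=Rt if Rt else cam(s); c=(np.atleast_2d(P)-p)@Rm
    return np.c_[s["fx"]*c[:,0]/c[:,2]+s["cx"], s["fy"]*c[:,1]/c[:,2]+s["cy"]]
def back(s,uv,z,Rt=None):
    Rm,p=Rt if Rt else cam(s); d=Rm@np.array([(uv[0]-s["cx"])/s["fx"],(uv[1]-s["cy"])/s["fy"],1.]); return p+d*(z-p[2])/d[2]
E
python3 - <<'E'
from h import *
for n in("top","side"):
    s=optics.snapshot(n)
    for l in ("drain_stand","tray","pot","pot_grip","tray_grip","dice_1","the_hand_brush","seam_gauge","sealed_can_1","probe_thermometer","meat_tray"):
        for m in finder.masks_of(l,n)[:3]: print(n,l,round(m["p"],2),m["extent"],np.round(back(s,[(m["extent"][0]+m["extent"][2])/2,(m["extent"][1]+m["extent"][3])/2],0.03),3))
    im=s["image"][:,:,::-1]
    c=im[110:220,230:360] if n=="top" else im[150:240,300:390]
    cv2.imwrite(f"pics/{n}_c1.png",cv2.resize(c,None,fx=6,fy=5.4 if n=="top" else 6,interpolation=cv2.INTER_CUBIC))
E
```

```text
top drain_stand 0.56 [242.0, 126.0, 340.7, 206.6] [0.598 0.113 0.03 ]
top tray 0.8 [302.7, 135.0, 340.7, 183.9] [0.624 0.007 0.03 ]
top pot 0.9 [254.2, 128.1, 309.4, 213.5] [0.582 0.147 0.03 ]
top pot_grip 0.73 [258.4, 120.9, 307.8, 207.8] [0.605 0.142 0.03 ]
top tray_grip 0.57 [304.8, 133.3, 343.2, 186.6] [ 0.622 -0.001  0.03 ]
top dice_1 0.64 [279.4, 147.5, 285.1, 157.4] [0.647 0.146 0.03 ]
top dice_1 0.57 [286.0, 142.9, 295.7, 150.1] [0.668 0.116 0.03 ]
top dice_1 0.16 [259.2, 125.4, 313.4, 211.0] [0.592 0.131 0.03 ]
top the_hand_brush 0.73 [377.2, 210.6, 407.0, 284.6] [ 0.319 -0.24   0.03 ]
top the_hand_brush 0.26 [292.8, 153.5, 293.6, 161.3] [0.63  0.107 0.03 ]
top seam_gauge 0.51 [377.4, 137.1, 426.9, 156.6] [ 0.672 -0.276  0.03 ]
top sealed_can_1 0.77 [414.9, 176.7, 443.8, 197.9] [ 0.53  -0.371  0.03 ]
top sealed_can_1 0.67 [418.9, 145.6, 450.1, 168.2] [ 0.638 -0.39   0.03 ]
top sealed_can_1 0.59 [240.7, 123.6, 340.9, 207.7] [0.601 0.115 0.03 ]
top probe_thermometer 0.69 [215.6, 211.0, 234.4, 238.1] [0.393 0.34  0.03 ]
top meat_tray 0.9 [153.9, 137.5, 199.7, 183.6] [0.614 0.51
[... 225 characters left out ...]
.7, 208.7, 376.3, 228.7] [0.643 0.043 0.03 ]
side pot 0.32 [313.1, 252.0, 335.5, 294.5] [ 0.43 -0.35  0.03]
side tray_grip 0.88 [332.3, 209.6, 374.9, 227.1] [0.634 0.049 0.03 ]
side the_hand_brush 0.5 [342.7, 247.1, 362.5, 285.7] [ 0.532 -0.329  0.03 ]
side the_hand_brush 0.38 [375.2, 246.8, 398.0, 284.0] [ 0.647 -0.347  0.03 ]
side sealed_can_1 0.76 [341.6, 248.4, 364.1, 286.5] [ 0.531 -0.336  0.03 ]
side sealed_can_1 0.75 [376.2, 247.4, 399.2, 283.3] [ 0.65  -0.348  0.03 ]
side sealed_can_1 0.59 [314.3, 251.6, 339.4, 295.2] [ 0.438 -0.353  0.03 ]
side probe_thermometer 0.57 [283.6, 200.6, 301.1, 205.7] [0.391 0.283 0.03 ]
side meat_tray 0.77 [313.5, 175.9, 334.5, 195.7] [0.584 0.49  0.03 ]
```

View pics/top_c1.png

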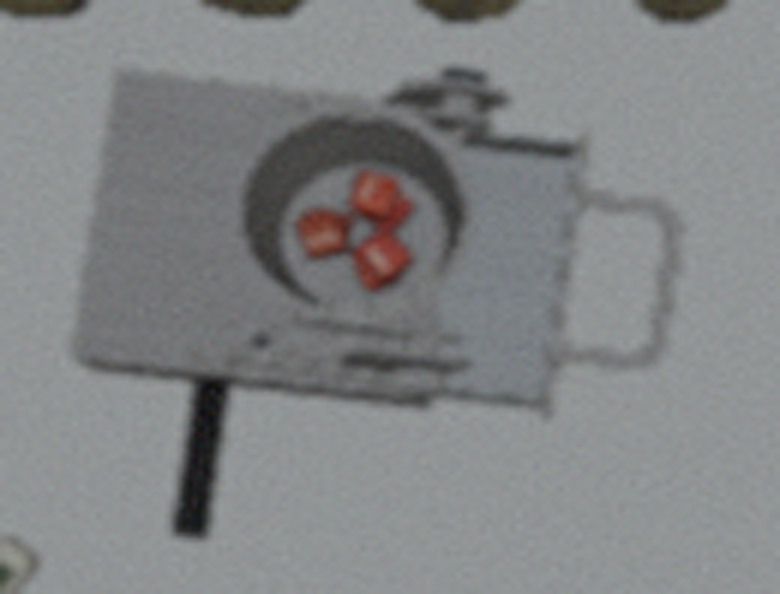

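View pics/side_c1.png

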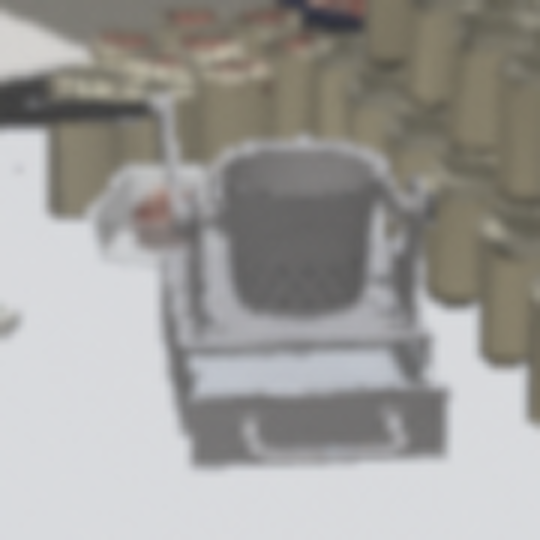

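```bash
cat >> h.py <<'E'
def W(q,P):
    c,s=np.cos(q[2]),np.sin(q[2]); P=np.atleast_2d(P)
    return np.c_[q[0]+c*P[:,0]-s*P[:,1], q[1]+s*P[:,0]+c*P[:,1], P[:,2]]
E
python3 - <<'E'
from h import *
from scipy.optimize import least_squares
s=optics.snapshot("top"); t=optics.snapshot("side")
uv=np.array([[249.7,123],[243.3,176.7],[327,137.8],[321.2,185.9],[341.8,149.8],[339,176.2],[261.7,209.1]])
# side: base front lower? panel corners (192,395)/6+300...
uvs=np.array([[300+192/6,150+397/6],[300+447/6,150+393/6],[300+194/6,150+466/6],[300+447/6,150+456/6]])
def mod(q):
    d=q[3]; f=-100-d
    return np.array([[100,-92,80],[100,92,80],[f,-92,71],[f,92,71],[f-60,-40,48],[f-60,40,48],[-2,197,228]])/1e3
def mods(q):
    f=-100-q[3]; return np.array([[f,92,71],[f,-92,71],[f,92,3],[f,-92,3]])/1e3
def res(q,w=1): return np.r_[(proj(s,W(q,mod(q)))-uv).ravel(), w*(proj(t,W(q,mods(q)))-uvs).ravel()]
for w in(0,1):
    r=least_squares(res,[.63,.14,1.5,70.],args=(w,),x_scale=[.1,.1,.1,50]); q=r.x
    print(q,np.degrees(q[2])); print(np.round(r.fun.reshape(-1,2),1).tolist())
    f=-.1-q[3]/1e3
    print("bar",W(q,[[f-.06,0,.048]]),"grip",W(q,[[-.002,.152,.228]]),"end",W(q,[[-.198,.152,.228]]),"pivot",W(q,[[-.1,0.152,.178]]))
E
```

```text
[ 0.63462895  0.16368398  1.44781093 63.92143036] 82.95345590268641
[[0.5, -0.3], [-1.0, -0.3], [0.4, -4.0], [-1.0, 1.2], [0.5, 2.5], [0.3, -1.1], [0.3, 1.7], [-0.0, -0.0], [-0.0, -0.0], [-0.0, 0.0], [-0.0, 0.0]]
bar [[ 0.60715925 -0.05854613  0.048     ]] grip [[0.48353168 0.18034578 0.228     ]] end [[ 0.45948726 -0.0141738   0.228     ]] pivot [[0.47150947 0.08308599 0.178     ]]
[ 0.63575512  0.16385609  1.45166104 63.86811501] 83.17405059442713
[[0.3, -0.5], [-0.9, -0.5], [0.2, -4.5], [-0.9, 0.7], [0.4, 1.9], [0.3, -1.7], [0.5, 1.4], [-1.4, -0.7], [-0.2, -2.0], [-1.5, 2.4], [-0.6, 2.1]]
bar [[ 0.60914757 -0.0584252   0.048     ]] grip [[0.48459482 0.17993602 0.228     ]] end [[ 0.4612995  -0.01467469  0.228     ]] pivot [[0.47294716 0.08263067 0.178     ]]
```

Call:
{"name": "arm_command", "arguments": {
  "plan": [
    [0.6,0,0,0.06,0],
    [0.6,0,0,0.12,0],
    [0.6,0.03,-0.05,0.16,4],
    [0.6,0.065,-0.1,0.17,8],
    [0.6,0.1,-0.15,0.17,12],
    [0.6,0.135,-0.2,0.17,16],
    [0.6,0.17,-0.25,0.17,17.6],
    [0.6,0.205,-0.3,0.17,17.6],
    [0.6,0.24,-0.35,0.17,17.6],
    [0.6,0.275,-0.4,0.17,17.6]
  ]
}}

```text
time: 2.7
tool_pos: [0.5031, 0.0991, 0.3527]
ee_rot: [3.141, -0.0, 1.452]
wrist_force: [0.8, -0.2, 0.1]
width: 0.0564
```

Call:
{"name": "arm_command", "arguments": {
  "plan": [
    [0.6,0.035,-0.05,0,0],
    [0.6,0.07,-0.1,0,0],
    [0.6,0.106,-0.16,0,0],
    [0.6,0.106,-0.16,-0.05,0],
    [0.6,0.106,-0.16,-0.1,0],
    [0.6,0.106,-0.16,-0.15,0],
    [0.6,0.106,-0.16,-0.15,0],
    [0.6,0.106,-0.16,-0.15,0]
  ]
}}

```text
time: 3.7
tool_pos: [0.6094, -0.0593, 0.2052]
ee_rot: [3.138, 0.0, 1.452]
wrist_force: [-0.2, 1.1, 0.8]
width: 0.0565
```

Run:
```python
from h import *
o=robot.get_obs(); s=optics.snapshot("wrist"); print(o["time"],o["tool_pos"],np.degrees(o["ee_rot"]))
cv2.imwrite("pics/w2.png",s["image"][:,:,::-1])
```

```text
3.7 [ 0.60935952 -0.05927259  0.20522076] [1.79781174e+02 1.17703298e-02 8.32082551e+01]
```

View pics/w2.png

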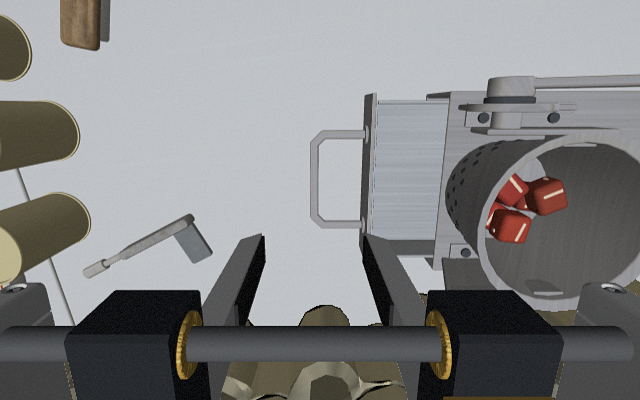

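Run:
```python
from h import *
s=optics.snapshot("wrist")
a=[back(s,p,.048) for p in([315,137],[315,222],[315,180])]; print(a, np.degrees(np.arctan2(*(a[0]-a[1])[1::-1])))
print(back(s,[365,95],.071),back(s,[362,246],.071), robot.get_obs()["tool_pos"])
```

```text
[array([ 0.5646098 , -0.05247824,  0.048     ]), array([ 0.65938802, -0.06360642,  0.048     ]), array([ 0.61085705, -0.05790826,  0.048     ])] 173.30340493656774
[ 5.28689275e-01 -8.12429287e-05  7.10000000e-02] [ 0.68475615 -0.01517782  0.071     ] [ 0.61027542 -0.05940886  0.2070255 ]
```

Call:
{"name": "arm_command", "arguments": {
  "plan": [
    [0.5,0.001,0.001,-0.05,0],
    [0.5,0.001,0.001,-0.1,0],
    [0.5,0.001,0.001,-0.14,0],
    [0.5,0.001,0.001,-0.165,0],
    [0.5,0.001,0.001,-0.177,0],
    [0.5,0.001,0.001,-0.177,0]
  ]
}}

```text
time: 4.55
tool_pos: [0.6103, -0.0583, 0.0268]
ee_rot: [3.14, 0.0, 1.452]
wrist_force: [0.4, 0.1, -0.2]
width: 0.0469
```

Call:
{"name": "arm_command", "arguments": {
  "plan": [
    [0,0,0,0,0],
    [0,0,0,0,0],
    [0,0,0,0,0],
    [0,0,0,0,0],
    [0,0,0,0,0],
    [0,0,0,0,0]
  ]
}}

```text
time: 5.3
tool_pos: [0.6093, -0.0583, 0.0259]
ee_rot: [3.141, 0.0, 1.452]
wrist_force: [0.0, -1.0, 1.6]
width: 0.007
```

Call:
{"name": "arm_command", "arguments": {
  "plan": [
    [0,-0.001,-0.01,0,0],
    [0,-0.0036,-0.03,0,0],
    [0,-0.006,-0.05,0,0],
    [0,-0.0083,-0.07,0,0],
    [0,-0.01,-0.085,0,0],
    [0,-0.01,-0.085,0,0]
  ]
}}

```text
time: 6.05
tool_pos: [0.5991, -0.146, 0.0258]
ee_rot: [3.141, 0.002, 1.45]
wrist_force: [-0.3, -1.3, 3.8]
width: 0.0067
```

Call:
{"name": "arm_command", "arguments": {
  "plan": [
    [0,-0.0006,-0.005,0,0],
    [0,-0.0012,-0.01,0,0],
    [0,-0.0012,-0.01,0,0]
  ]
}}

```text
time: 6.42
tool_pos: [0.5984, -0.1511, 0.0258]
ee_rot: [3.141, -0.003, 1.453]
wrist_force: [1.2, 3.5, 4.8]
width: 0.0071
```

Call:
{"name": "arm_command", "arguments": {
  "plan": [
    [0,-0.0004,-0.003,0,0],
    [0,-0.0004,-0.003,0,0]
  ]
}}

```text
time: 6.68
tool_pos: [0.5985, -0.151, 0.0259]
ee_rot: [3.141, -0.008, 1.454]
wrist_force: [-0.1, 8.7, 6.3]
width: 0.0072
```

Call:
{"name": "arm_command", "arguments": {
  "plan": [
    [0,-0.0004,-0.003,0,0],
    [0,-0.0004,-0.003,0,0]
  ]
}}

```text
time: 6.92
tool_pos: [0.5985, -0.151, 0.0258]
ee_rot: [3.141, -0.013, 1.455]
wrist_force: [2.0, 14.7, 7.3]
width: 0.0071
```

Call:
{"name": "arm_command", "arguments": {
  "plan": [
    [0,0.0005,0.005,0,0],
    [0.45,0.0005,0.005,0,0],
    [0.45,0.0005,0.005,0,0],
    [0.45,0.0005,0.005,0,0],
    [0.45,0.0005,0.005,0,0]
  ]
}}

```text
time: 7.55
tool_pos: [0.5973, -0.1545, 0.025]
ee_rot: [-3.141, -0.0, 1.452]
wrist_force: [0.4, -0.6, -0.2]
width: 0.0412
```

Call:
{"name": "arm_command", "arguments": {
  "plan": [
    [0.45,0,0,0.03,0],
    [0.45,0,0,0.09,0],
    [0.45,0,0,0.15,0],
    [0.45,0,0,0.21,0],
    [0.45,0,0,0.27,0],
    [0.45,0,0,0.32,0],
    [0.45,0,0,0.32,0]
  ]
}}

```text
time: 8.43
tool_pos: [0.5988, -0.1548, 0.3517]
ee_rot: [3.131, 0.003, 1.452]
wrist_force: [-0.4, -0.2, -0.2]
width: 0.0424
```

Run:
```python
from h import *
from scipy.optimize import least_squares
o=robot.get_obs(); print(o["tool_pos"])
s=optics.snapshot("wrist"); cv2.imwrite("pics/w3.png",s["image"][:,:,::-1])
s=optics.snapshot("top"); cv2.imwrite("pics/t3.png",cv2.resize(s["image"][110:220,230:360,::-1],None,fx=6,fy=5.4,interpolation=cv2.INTER_CUBIC))
```

```text
[ 0.59884866 -0.15483057  0.35165255]
```

View pics/w3.png

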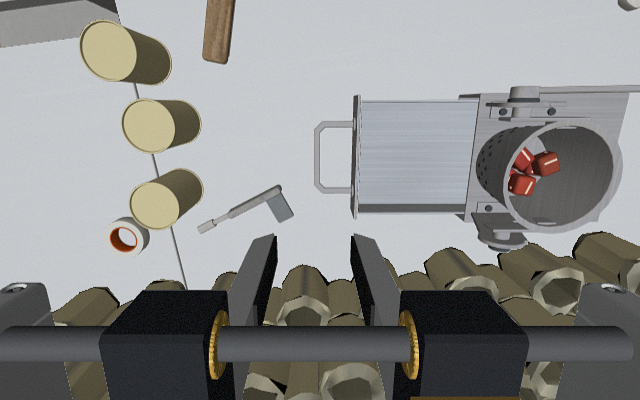

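View pics/t3.png

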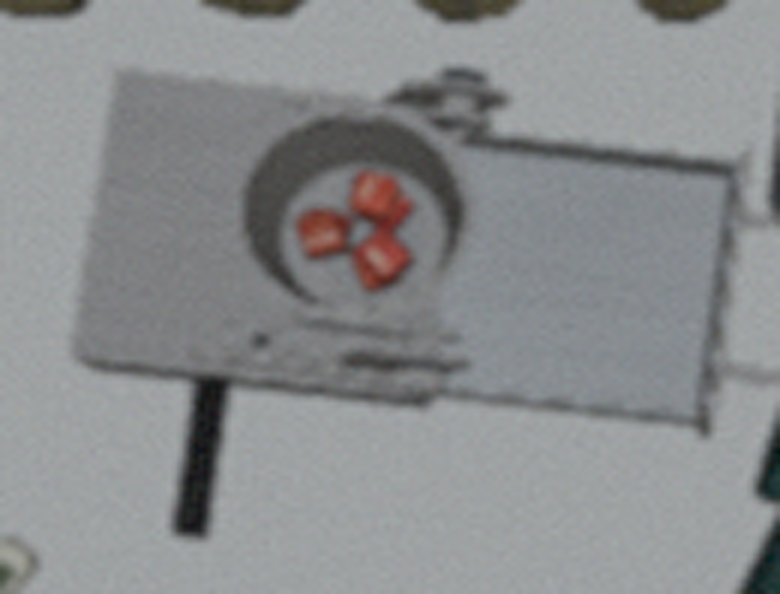

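Call:
{"name": "arm_command", "arguments": {
  "plan": [
    [0.45,-0.02,0.05,0,0],
    [0.45,-0.04,0.1,0.02,0],
    [0.45,-0.055,0.15,0.02,0],
    [0.45,-0.07,0.2,0.02,0],
    [0.45,-0.09,0.25,0.02,0],
    [0.45,-0.11,0.3,0.02,0],
    [0.45,-0.114,0.335,0.02,0],
    [0.45,-0.114,0.335,0.02,0],
    [0.45,-0.114,0.335,0.02,0]
  ]
}}

```text
time: 9.65
tool_pos: [0.4835, 0.1802, 0.3635]
ee_rot: [-3.138, 0.002, 1.452]
wrist_force: [-0.0, -0.3, 1.1]
width: 0.0424
```

Run:
```python
from h import *
o=robot.get_obs(); print(o["tool_pos"])
s=optics.snapshot("wrist"); cv2.imwrite("pics/w4.png",s["image"][:,:,::-1])
print(proj(s,W([.6357,.1639,1.4517],[[-.002,.152,.228],[-.002,.197,.228],[-.002,.107,.228],[-.1,.08,.205],[-.1,-.092,.08],[-.1,.092,.08]])))
```

```text
[0.48354098 0.18018907 0.3635437 ]
[[313.94285083 186.44725212]
 [313.93042965 142.44937433]
 [313.95443868 227.49335729]
 [229.25386442 242.70164493]
 [254.6446497  310.2876355 ]
 [248.83762676 203.20977336]]
```

View pics/w4.png

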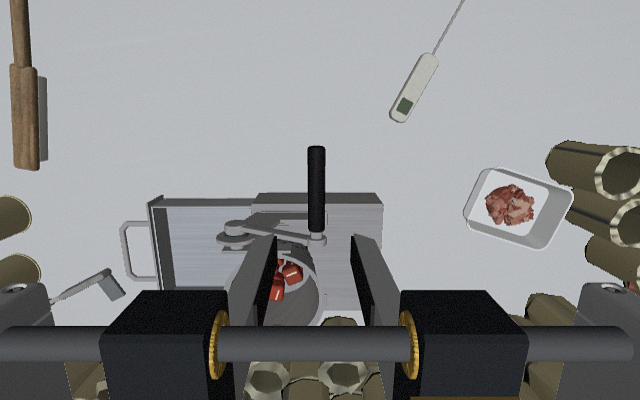

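Call:
{"name": "arm_command", "arguments": {
  "plan": [
    [0.45,0.001,0.002,-0.05,0],
    [0.45,0.001,0.002,-0.1,0],
    [0.45,0.001,0.002,-0.135,0],
    [0.45,0.001,0.002,-0.154,0],
    [0.45,0.001,0.002,-0.154,0],
    [0,0.001,0.002,-0.154,0],
    [0,0.001,0.002,-0.154,0],
    [0,0.001,0.002,-0.154,0],
    [0,0.001,0.002,-0.154,0],
    [0,0.001,0.002,-0.154,0]
  ]
}}

```text
time: 10.95
tool_pos: [0.4855, 0.1826, 0.214]
ee_rot: [3.138, -0.0, 1.452]
wrist_force: [-1.4, -1.7, 6.5]
width: 0.0007
```

Run:
```python
from h import *
o=robot.get_obs(); print(o["tool_pos"],o["wrist_force"],o["width"])
s=optics.snapshot("wrist"); cv2.imwrite("pics/w5.png",s["image"][:,:,::-1])
# arc shifts
th=np.radians(83.2)
for d in range(0,127,7):
    a=np.radians(63-d); dx=.11*(np.sin(a)-np.sin(np.radians(63))); dz=.11*(np.cos(a)-np.cos(np.radians(63)))
    print(d,np.round([dx*np.cos(th),dx*np.sin(th),dz],4))
```

```text
[0.48554045 0.18264144 0.21402334] [-1.3788621  -1.66597211  6.48539317] 0.000679681370823014
0 [0. 0. 0.]
7 [-0.0008 -0.0068  0.0116]
14 [-0.0018 -0.0149  0.0222]
21 [-0.0029 -0.0242  0.0318]
28 [-0.0041 -0.0347  0.0402]
35 [-0.0055 -0.046   0.0472]
42 [-0.0069 -0.0582  0.0528]
49 [-0.0085 -0.0709  0.0568]
56 [-0.01   -0.084   0.0592]
63 [-0.0116 -0.0973  0.0601]
70 [-0.0132 -0.1106  0.0592]
77 [-0.0148 -0.1237  0.0568]
84 [-0.0163 -0.1365  0.0528]
91 [-0.0177 -0.1486  0.0472]
98 [-0.0191 -0.16    0.0402]
105 [-0.0203 -0.1704  0.0318]
112 [-0.0214 -0.1798  0.0222]
119 [-0.0224 -0.1879  0.0116]
126 [-0.0232 -0.1946  0.    ]
```

View pics/w5.png

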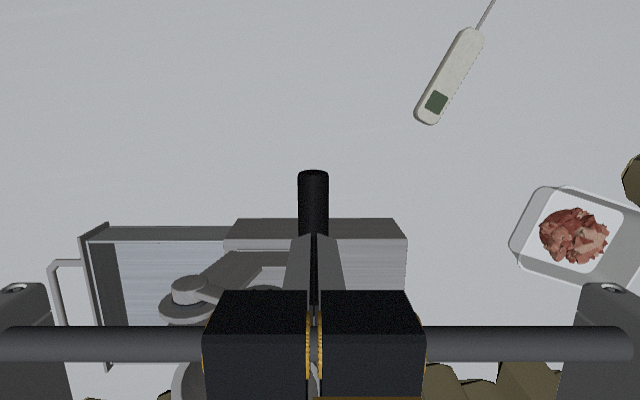

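Run:
```python
from h import *
s=optics.snapshot("wrist")
T=np.eye(4);T[:3,:3]=R.from_euler('xyz',[-3.138,.002,1.452]).as_matrix();T[:3,3]=[.4835,.1802,.3635];T=T@s["hand_eye"];c4=(T[:3,:3],T[:3,3])
for z in (.2,.21,.22,.228,.236):
    a,b=back(s,[316,147],z,c4),back(s,[317,230],z,c4)
    # same far end in current view
    print(z,a,b,np.linalg.norm(a-b), "now end", back(s,[313,176],z), "px of a now",proj(s,a))
t=optics.snapshot("side"); cv2.imwrite("pics/s5.png",cv2.resize(t["image"][140:240,270:400,::-1],None,fx=6,fy=6,interpolation=cv2.INTER_CUBIC))
```

```text
0.2 [0.44717873 0.18691025 0.2       ] [0.54215631 0.17696604 0.2       ] 0.09549674571960408 now end [0.45137016 0.18630356 0.2       ] px of a now [[313.16118291 169.61186322]]
0.21 [0.44607995 0.18697933 0.21      ] [0.53846182 0.17730689 0.21      ] 0.09288684942792703 now end [0.44933404 0.18654832 0.21      ] px of a now [[313.06718324 170.812154  ]]
0.22 [0.44498116 0.18704841 0.22      ] [0.53476733 0.17764774 0.22      ] 0.09027695313624998 now end [0.44729791 0.18679307 0.22      ] px of a now [[312.963799   172.13227723]]
0.228 [0.44410214 0.18710367 0.228     ] [0.53181174 0.17792043 0.228     ] 0.0881890361029083 now end [0.44566901 0.18698888 0.228     ] px of a now [[312.87335103 173.28721613]]
0.236 [0.44322311 0.18715894 0.236     ] [0.52885614 0.17819311 0.236     ] 0.08610111906956668 now end [0.44404011 0.18718468 0.236     ] px of a now [[312.77505201 174.5424057 ]]
```

View pics/s5.png

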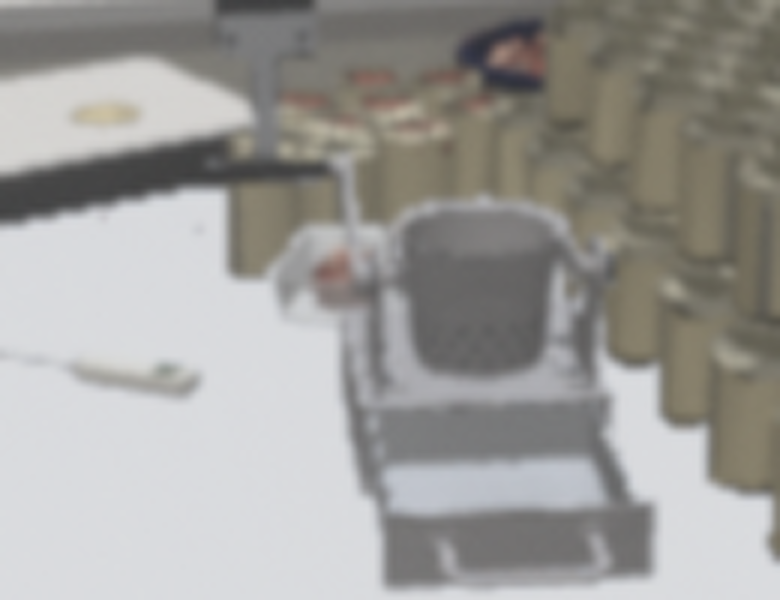

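Run:
```python
import cv2
im=cv2.imread("pics/w5.png")[160:300,250:400]; cv2.imwrite("pics/w5c.png",cv2.resize(im,None,fx=4,fy=4,interpolation=cv2.INTER_CUBIC))
```

```text
(no output)
```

View pics/w5c.png

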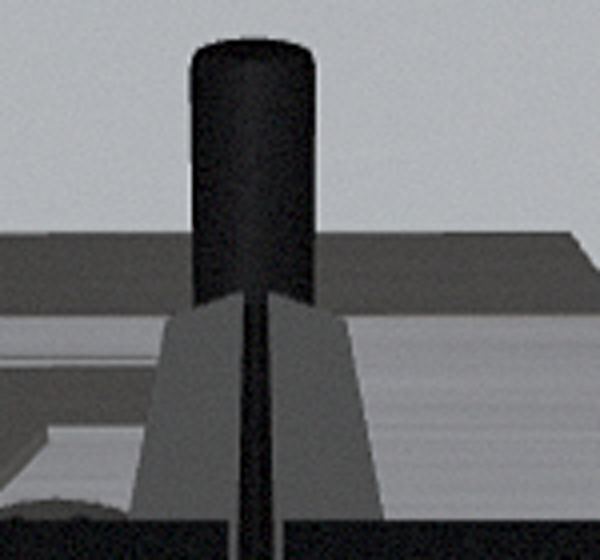

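Call:
{"name": "arm_command", "arguments": {
  "plan": [
    [0,0,0,0.03,0],
    [0.45,0,0,0.04,0],
    [0.45,0,0,0.04,0],
    [0.45,0,0,0.04,0],
    [0.45,0,0,0.04,0]
  ]
}}

```text
time: 11.72
tool_pos: [0.4842, 0.1828, 0.2502]
ee_rot: [-3.14, 0.001, 1.452]
wrist_force: [0.4, -0.7, -0.4]
width: 0.037
```

Run:
```python
from h import *
o=robot.get_obs(); print(o["tool_pos"],o["wrist_force"])
s=optics.snapshot("wrist"); cv2.imwrite("pics/w6.png",cv2.resize(s["image"][120:300,220:420,::-1],None,fx=4,fy=3.3333,interpolation=cv2.INTER_CUBIC))
im=cv2.imread("pics/w4.png")[130:250,240:400]; cv2.imwrite("pics/w4c.png",cv2.resize(im,None,fx=5,fy=5,interpolation=cv2.INTER_CUBIC))
```

```text
[0.48422867 0.18280495 0.25024206] [ 0.38778609 -0.68500084 -0.4001915 ]
```

View pics/w6.png

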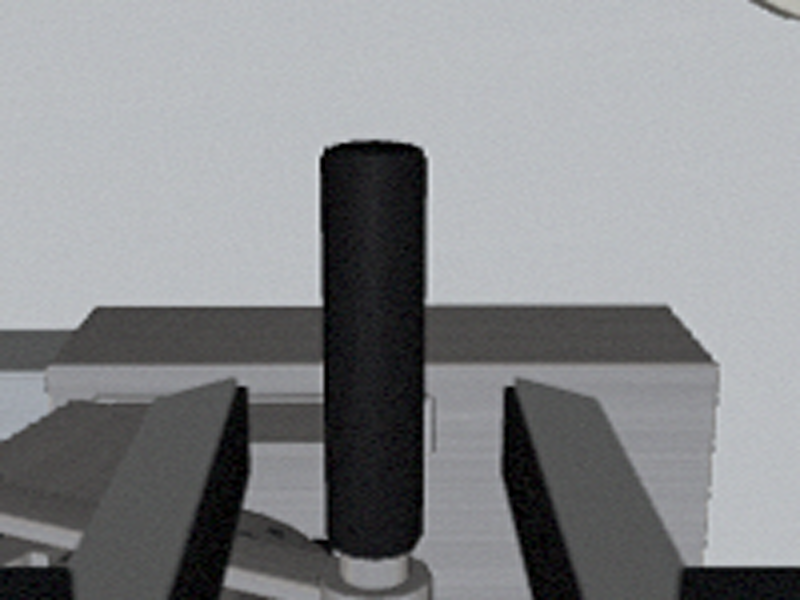

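View pics/w4c.png

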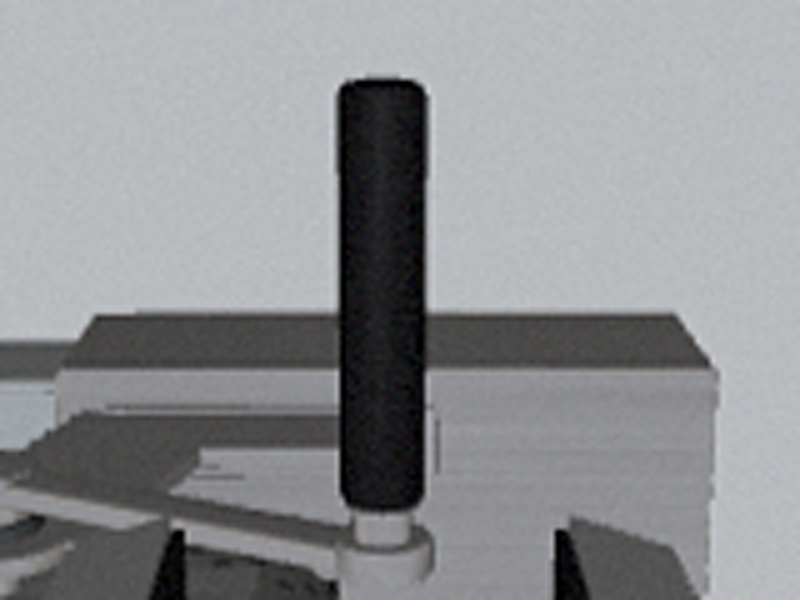

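Run:
```python
from h import *
from scipy.optimize import least_squares
s=optics.snapshot("wrist")
def C(p,e):
    T=np.eye(4);T[:3,:3]=R.from_euler('xyz',e).as_matrix();T[:3,3]=p;T=T@s["hand_eye"];return(T[:3,:3],T[:3,3])
c4=C([.4835,.1802,.3635],[-3.138,.002,1.452]); c6=C([.4842,.1828,.2502],[-3.14,.001,1.452])
# unknown: both ends 3D
uv4=np.array([[316.6,145.6],[316.8,232]]);uv6=np.array([[313.5,163],[313.5,286.5]])
f=lambda v:np.r_[(proj(s,v.reshape(2,3),c4)-uv4).ravel(),(proj(s,v.reshape(2,3),c6)-uv6).ravel()]
r=least_squares(f,[.44,.187,.22,.53,.178,.22]); print(r.x.reshape(2,3),np.round(r.fun,1)); e=r.x.reshape(2,3);print(e.mean(0),np.linalg.norm(e[0]-e[1]))
```

```text
[[0.44258827 0.18769666 0.22953365]
 [0.53195604 0.17719804 0.2333797 ]] [-0.2 -0.  -0.4 -0.   0.1  0.   0.3  0. ]
[0.48727215 0.18244735 0.23145667] 0.09006449012132728
```

Run:
```python
from h import *
s=optics.snapshot("wrist")
def C(p,e):
    T=np.eye(4);T[:3,:3]=R.from_euler('xyz',e).as_matrix();T[:3,3]=p;T=T@s["hand_eye"];return(T[:3,:3],T[:3,3])
c5=C([.48554,.18264,.21402],[3.138,0,1.452])
n=np.array([-np.sin(1.452),np.cos(1.452),0]); e0=np.array([.4426,.1877,.2295])
for uv in([313.2,169.5],[313.2,170.5],[313.2,173]):
    d=c5[0]@np.array([(uv[0]-s["cx"])/s["fx"],(uv[1]-s["cy"])/s["fy"],1]); p=c5[1]+d*((e0-c5[1])@n)/(d@n); print(uv,p)
print(proj(s,e0,c5))
for z in(.2,.215,.23):
    a=np.array([.4426+.02,.185,z]); t=np.array([np.cos(1.452),np.sin(1.452),0])*.009
    print(z,proj(s,np.array([a-t,a+t]),c5))
```

```text
[313.2, 169.5] [0.44256932 0.18744296 0.22472114]
[313.2, 170.5] [0.44256937 0.18744339 0.22783301]
[313.2, 173] [0.44256949 0.1874444  0.23520719]
[[313.65876942 171.04882034]]
0.2 [[299.56448702 192.73233519]
 [326.68148493 192.73706242]]
0.215 [[298.61697758 198.7482788 ]
 [327.61162479 198.75299022]]
0.23 [[297.52848635 205.65934655]
 [328.68015353 205.66398496]]
```

Call:
{"name": "arm_command", "arguments": {
  "plan": [
    [0.45,0.001,0,-0.02,0],
    [0.45,0.001,0,-0.04,0],
    [0.45,0.001,0,-0.05,0],
    [0.45,0.001,0,-0.05,0],
    [0.45,0.001,0,-0.05,0]
  ]
}}

```text
time: 12.5
tool_pos: [0.4861, 0.183, 0.2024]
ee_rot: [3.14, -0.001, 1.452]
wrist_force: [0.1, -0.1, 0.5]
width: 0.0423
```

Run:
```python
from h import *
o=robot.get_obs(); print(o["tool_pos"],o["wrist_force"],o["width"])
s=optics.snapshot("wrist"); cv2.imwrite("pics/w7.png",cv2.resize(s["image"][120:300,220:420,::-1],None,fx=4,fy=3.3333,interpolation=cv2.INTER_CUBIC))
```

```text
[0.48611061 0.18302012 0.20239574] [ 0.05957372 -0.06395455  0.50147489] 0.04228383189259538
```

View pics/w7.png

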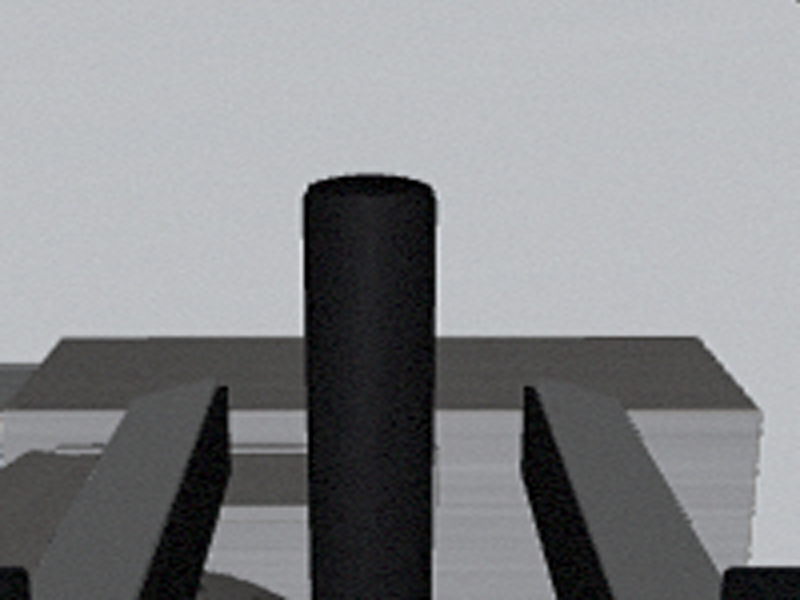

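Call:
{"name": "arm_command", "arguments": {
  "plan": [
    [0,0,0,0,0],
    [0,0,0,0,0]
  ]
}}

```text
time: 12.8
tool_pos: [0.4859, 0.1829, 0.202]
ee_rot: [3.141, -0.0, 1.452]
wrist_force: [0.1, -0.9, -1.4]
width: 0.0256
```

Call:
{"name": "arm_command", "arguments": {
  "plan": [
    [0,0,0,0,0],
    [0,0,0,0,0]
  ]
}}

```text
time: 13.05
tool_pos: [0.4857, 0.1823, 0.2018]
ee_rot: [3.141, 0.001, 1.452]
wrist_force: [0.0, -2.4, 1.3]
width: 0.0171
```

Run:
```python
from h import *
o=robot.get_obs(); print(o["tool_pos"],o["wrist_force"],o["width"])
s=optics.snapshot("wrist"); cv2.imwrite("pics/w8.png",cv2.resize(s["image"][120:300,220:420,::-1],None,fx=4,fy=3.3333,interpolation=cv2.INTER_CUBIC))
```

```text
[0.48572305 0.18229657 0.20175282] [ 0.03516055 -2.3739813   1.29087582] 0.017131621349903373
```

View pics/w8.png

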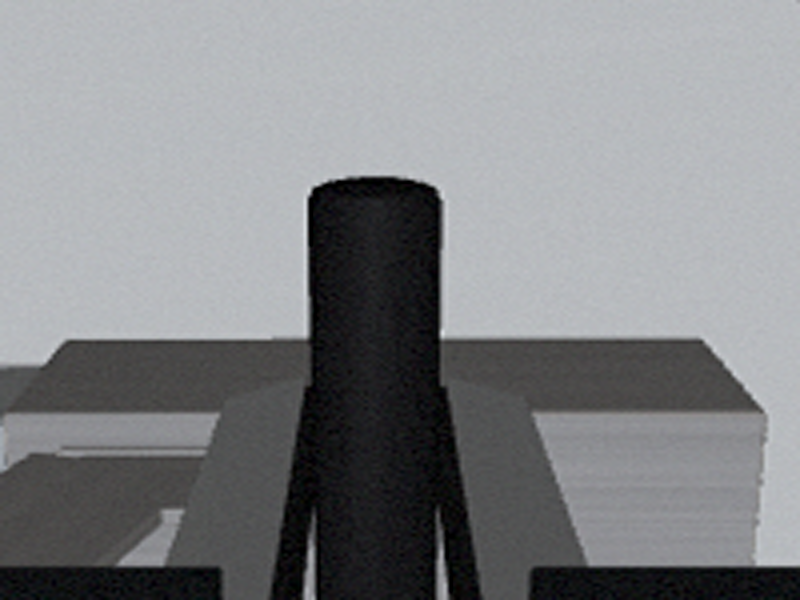

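Call:
{"name": "arm_command", "arguments": {
  "plan": [
    [0,-0.0004,-0.0033,0.006,0],
    [0,-0.0008,-0.0068,0.0116,0],
    [0,-0.0013,-0.0107,0.017,0],
    [0,-0.0018,-0.0149,0.0222,0],
    [0,-0.0023,-0.0195,0.0271,0],
    [0,-0.0029,-0.0242,0.0318,0],
    [0,-0.0035,-0.0294,0.0361,0],
    [0,-0.0041,-0.0347,0.0402,0]
  ]
}}

```text
time: 14.1
tool_pos: [0.4822, 0.1522, 0.2422]
ee_rot: [3.141, -0.009, 1.456]
wrist_force: [2.7, 8.6, -4.4]
width: 0.0167
```

Run:
```python
from h import *
o=robot.get_obs(); print(o["tool_pos"],o["wrist_force"],o["width"])
s=optics.snapshot("wrist"); cv2.imwrite("pics/w9.png",s["image"][:,:,::-1])
```

```text
[0.48215035 0.15224952 0.24218834] [ 2.73607288  8.63009364 -4.40470493] 0.016725075329263726
```

View pics/w9.png

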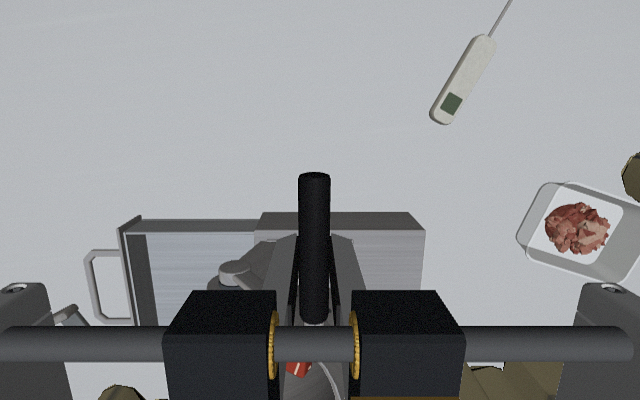

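Call:
{"name": "arm_command", "arguments": {
  "plan": [
    [0,-0.0014,-0.0113,0.007,0],
    [0,-0.0028,-0.0235,0.0126,0],
    [0,-0.0044,-0.0362,0.0166,0],
    [0,-0.0059,-0.0493,0.019,0],
    [0,-0.0075,-0.0626,0.0199,0]
  ]
}}

```text
time: 14.78
tool_pos: [0.4753, 0.0905, 0.2695]
ee_rot: [3.131, -0.013, 1.458]
wrist_force: [-2.3, 9.1, 17.9]
width: 0.0122
```

Call:
{"name": "arm_command", "arguments": {
  "plan": [
    [0,-0.0008,-0.0066,-0.0002,0],
    [0,-0.0016,-0.0133,-0.0009,0],
    [0,-0.0024,-0.0199,-0.002,0],
    [0,-0.0032,-0.0264,-0.0033,0],
    [0,-0.004,-0.0329,-0.0052,0],
    [0,-0.0047,-0.0392,-0.0073,0],
    [0,-0.0054,-0.0453,-0.01,0],
    [0,-0.0061,-0.0513,-0.0129,0]
  ]
}}

```text
time: 15.78
tool_pos: [0.4695, 0.0315, 0.2602]
ee_rot: [3.125, 0.004, 1.45]
wrist_force: [-6.7, -6.4, 28.2]
width: 0.0003
```

Run:
```python
from h import *
o=robot.get_obs(); print(o["tool_pos"],o["wrist_force"],o["width"])
s=optics.snapshot("wrist"); cv2.imwrite("pics/w10.png",s["image"][:,:,::-1])
s=optics.snapshot("side"); cv2.imwrite("pics/s10.png",cv2.resize(s["image"][140:240,270:400,::-1],None,fx=6,fy=6,interpolation=cv2.INTER_CUBIC))
```

```text
[0.46954716 0.03151554 0.26015726] [-6.67168763 -6.38995479 28.17450717] 0.00032081107161746657
```

View pics/w10.png

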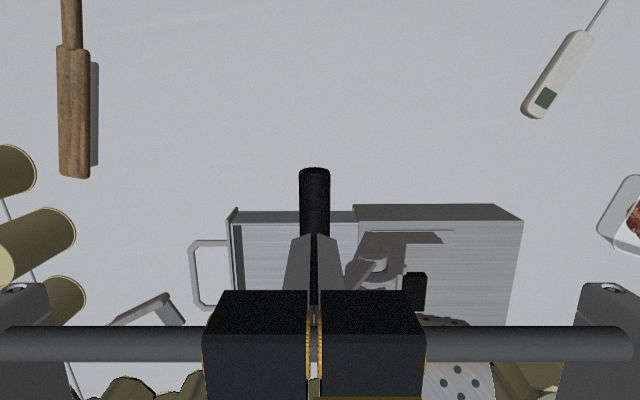

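View pics/s10.png

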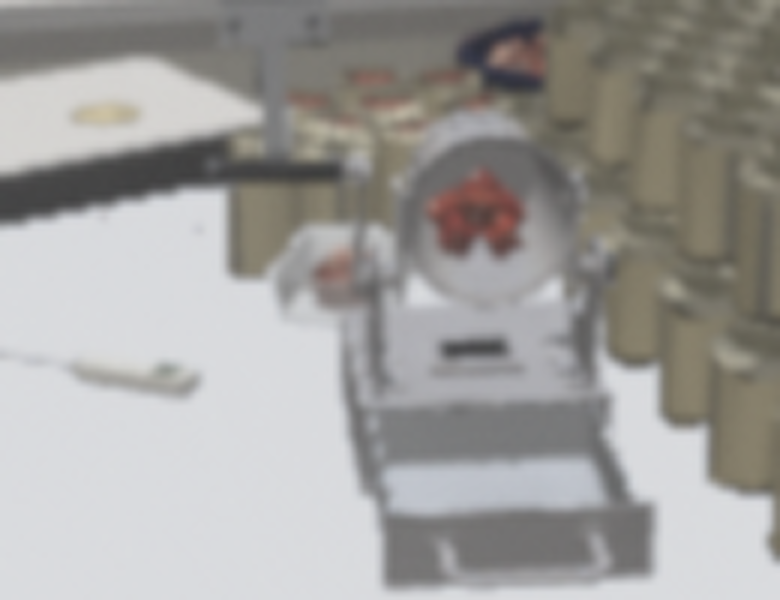

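Call:
{"name": "arm_command", "arguments": {
  "plan": [
    [0,0,0,0.04,0],
    [0.45,0,0,0.045,0],
    [0.45,0,0,0.045,0],
    [0.45,0,0,0.045,0],
    [0.45,0,0,0.045,0]
  ]
}}

```text
time: 16.5
tool_pos: [0.4675, 0.0344, 0.2921]
ee_rot: [-3.139, 0.0, 1.452]
wrist_force: [0.5, 0.6, 0.1]
width: 0.0373
```

Run:
```python
from h import *
o=robot.get_obs(); print(o["tool_pos"],o["wrist_force"],o["width"])
s=optics.snapshot("wrist"); cv2.imwrite("pics/w11.png",s["image"][:,:,::-1])
```

```text
[0.46745023 0.03441783 0.29212857] [0.49959974 0.60676941 0.11959483] 0.03726402762545114
```

View pics/w11.png

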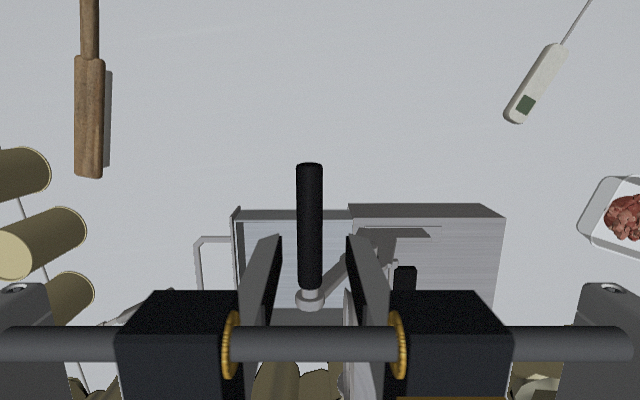

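Call:
{"name": "arm_command", "arguments": {
  "plan": [
    [0.45,0,-0.003,-0.02,0],
    [0.45,0,-0.003,-0.04,0],
    [0.45,0,-0.003,-0.056,0],
    [0.45,0,-0.003,-0.056,0],
    [0,0,-0.003,-0.056,0],
    [0,0,-0.003,-0.056,0],
    [0,0,-0.003,-0.056,0],
    [0,0,-0.003,-0.056,0]
  ]
}}

```text
time: 17.55
tool_pos: [0.4684, 0.0313, 0.2385]
ee_rot: [3.14, -0.0, 1.452]
wrist_force: [-0.8, 0.7, 2.3]
width: 0.0173
```

Call:
{"name": "arm_command", "arguments": {
  "plan": [
    [0,-0.0008,-0.0065,-0.004,0],
    [0,-0.0015,-0.0127,-0.0084,0],
    [0,-0.0022,-0.0187,-0.0132,0],
    [0,-0.003,-0.0242,-0.0185,0]
  ]
}}

```text
time: 18.05
tool_pos: [0.4659, 0.0102, 0.2209]
ee_rot: [3.138, -0.007, 1.455]
wrist_force: [1.8, 8.3, 5.3]
width: 0.0171
```

Call:
{"name": "arm_command", "arguments": {
  "plan": [
    [0,-0.0006,-0.0053,-0.0056,0],
    [0,-0.0012,-0.01,-0.0116,0],
    [0,-0.0017,-0.0144,-0.0178,0],
    [0,-0.0022,-0.0184,-0.0244,0],
    [0,-0.0025,-0.021,-0.0295,0],
    [0,-0.0025,-0.021,-0.0295,0]
  ]
}}

```text
time: 18.8
tool_pos: [0.4632, -0.0114, 0.1901]
ee_rot: [3.14, -0.006, 1.454]
wrist_force: [0.4, 5.6, 1.6]
width: 0.0171
```

Run:
```python
from h import *
o=robot.get_obs(); print(o["tool_pos"],o["wrist_force"],o["width"])
s=optics.snapshot("wrist"); cv2.imwrite("pics/w12.png",s["image"][:,:,::-1])
s=optics.snapshot("side"); cv2.imwrite("pics/s12.png",cv2.resize(s["image"][140:240,270:400,::-1],None,fx=6,fy=6,interpolation=cv2.INTER_CUBIC))
```

```text
[ 0.46319948 -0.01135116  0.1901243 ] [0.43516605 5.5777124  1.55970569] 0.01714782919816751
```

View pics/s12.png

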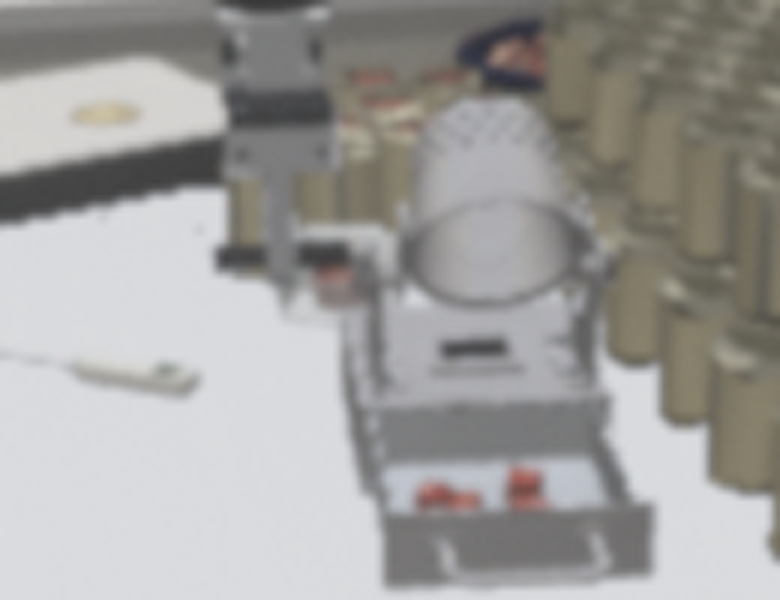

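View pics/w12.png

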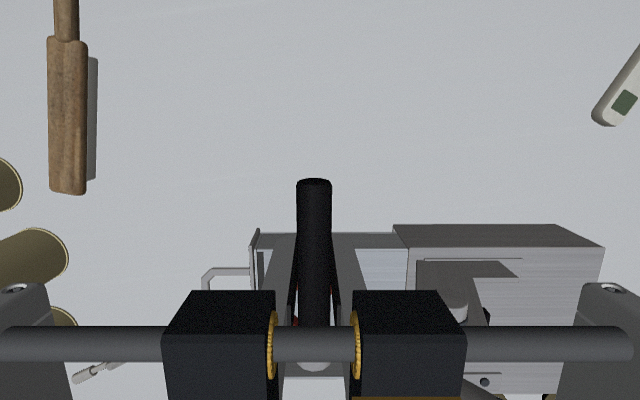

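Call:
{"name": "arm_command", "arguments": {
  "plan": [
    [0,-0.0002,-0.0018,-0.0036,0],
    [0,-0.0004,-0.003,-0.006,0],
    [0,-0.0004,-0.003,-0.006,0]
  ]
}}

```text
time: 19.27
tool_pos: [0.4633, -0.0123, 0.1879]
ee_rot: [3.136, -0.01, 1.456]
wrist_force: [-2.5, 12.2, 13.1]
width: 0.0174
```

Run:
```python
from h import *
o=robot.get_obs(); print(o["tool_pos"],o["wrist_force"],o["width"])
s=optics.snapshot("side"); finder
print([round(m["p"],2) for m in finder.masks_of("dice_1","side")],[m["extent"] for m in finder.masks_of("dice_1","side")])
s=optics.snapshot("top"); cv2.imwrite("pics/t13.png",cv2.resize(s["image"][110:220,230:360,::-1],None,fx=6,fy=5.4,interpolation=cv2.INTER_CUBIC))
```

```text
[ 0.4633189  -0.01225191  0.1878794 ] [-2.50052943 12.24579505 13.06223079] 0.01741025112123168
[] []
```

View pics/t13.png

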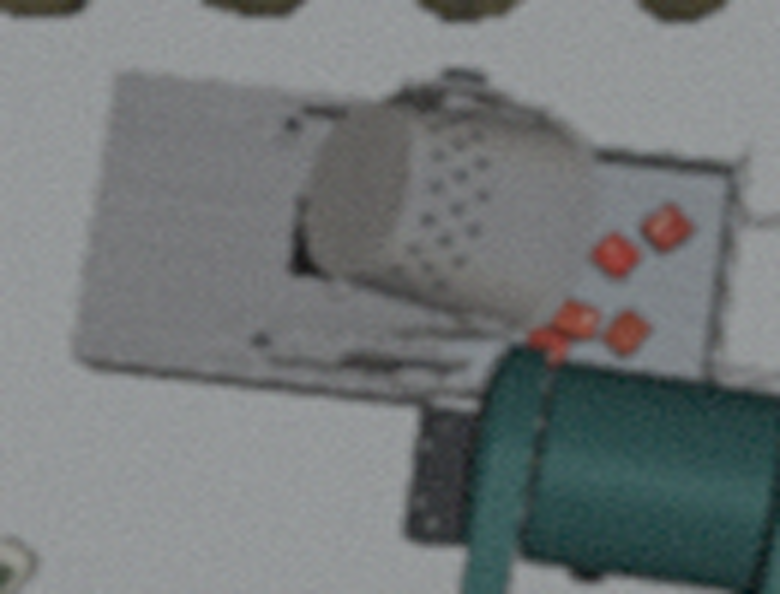

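Call:
{"name": "arm_command", "arguments": {
  "plan": [
    [0,0.0004,0.003,0.006,0],
    [0,0.0012,0.0098,0.0176,0],
    [0,0.0022,0.0179,0.0282,0],
    [0,0.0033,0.0272,0.0378,0],
    [0,0.0045,0.0377,0.0462,0],
    [0,0.0059,0.049,0.0532,0],
    [0,0.0073,0.0612,0.0588,0]
  ]
}}

```text
time: 20.35
tool_pos: [0.4695, 0.0415, 0.2449]
ee_rot: [3.139, 0.007, 1.449]
wrist_force: [0.1, -7.9, 2.0]
width: 0.017
```

Run:
```python
from h import *
o=robot.get_obs(); print(o["tool_pos"],o["wrist_force"],o["width"])
s=optics.snapshot("wrist"); cv2.imwrite("pics/w14.png",s["image"][:,:,::-1])
```

```text
[0.46946366 0.04153427 0.2449392 ] [ 0.07042066 -7.90793664  1.99844144] 0.01696631668868149
```

View pics/w14.png

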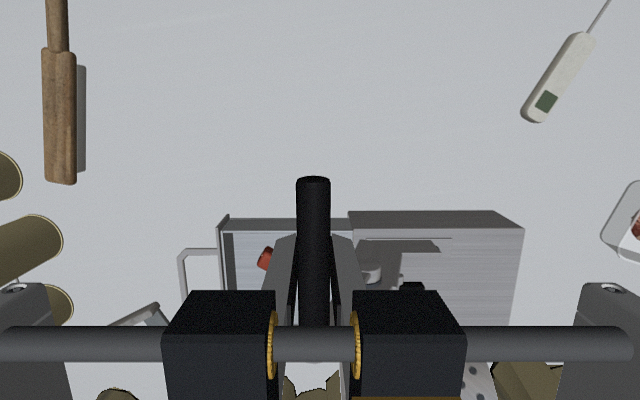

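Call:
{"name": "arm_command", "arguments": {
  "plan": [
    [0,0.0015,0.0127,0.003,0],
    [0,0.0031,0.0258,0.005,0],
    [0,0.0047,0.0391,0.0053,0],
    [0,0.0063,0.0524,0.0045,0],
    [0,0.0078,0.0655,0.002,0],
    [0,0.0094,0.0783,-0.002,0]
  ]
}}

```text
time: 21.15
tool_pos: [0.4794, 0.1212, 0.2437]
ee_rot: [3.137, 0.003, 1.45]
wrist_force: [1.4, -6.2, 0.2]
width: 0.0172
```

Call:
{"name": "arm_command", "arguments": {
  "plan": [
    [0,0.0015,0.0122,-0.0056,0],
    [0,0.0028,0.0235,-0.0126,0],
    [0,0.0041,0.034,-0.0209,0],
    [0,0.0052,0.0433,-0.0305,0],
    [0,0.0061,0.0513,-0.0412,0],
    [0,0.0066,0.0552,-0.0477,0],
    [0,0.0069,0.0579,-0.0528,0],
    [0,0.0071,0.0595,-0.056,0],
    [0,0.0071,0.0595,-0.056,0]
  ]
}}

```text
time: 22.28
tool_pos: [0.4865, 0.1823, 0.1848]
ee_rot: [3.14, -0.001, 1.452]
wrist_force: [4.2, -3.2, 2.3]
width: 0.0169
```

Call:
{"name": "arm_command", "arguments": {
  "plan": [
    [0,0.0002,0.0015,-0.003,0],
    [0,0.0004,0.003,-0.006,0],
    [0,0.0004,0.003,-0.006,0]
  ]
}}

```text
time: 22.65
tool_pos: [0.4868, 0.1822, 0.1846]
ee_rot: [3.136, 0.004, 1.45]
wrist_force: [-4.6, -12.8, 21.1]
width: 0.0175
```

Call:
{"name": "arm_command", "arguments": {
  "plan": [
    [0,-0.0002,-0.002,0.006,0],
    [0.45,-0.0002,-0.002,0.004,0],
    [0.45,-0.0002,-0.002,0.004,0],
    [0.45,-0.0002,-0.002,0.004,0],
    [0.45,-0.0002,-0.002,0.004,0],
    [0.45,-0.0002,-0.002,0.04,0],
    [0.45,-0.0002,-0.002,0.09,0],
    [0.45,-0.0002,-0.002,0.15,0],
    [0.45,-0.0002,0.02,0.18,0]
  ]
}}

```text
time: 23.78
tool_pos: [0.4866, 0.2049, 0.363]
ee_rot: [3.136, -0.003, 1.45]
wrist_force: [-0.6, -0.1, -0.8]
width: 0.0421
```

Call:
{"name": "arm_command", "arguments": {
  "plan": [
    [0.45,-0.05,0.03,0,0],
    [0.45,-0.1,0.06,0,0],
    [0.45,-0.15,0.09,0,0],
    [0.45,-0.18,0.12,0,0],
    [0.45,-0.2,0.15,0,0],
    [0.45,-0.2,0.15,0,0]
  ]
}}

```text
time: 24.52
tool_pos: [0.2846, 0.3564, 0.3584]
ee_rot: [-3.141, -0.0, 1.457]
wrist_force: [0.1, -0.2, -1.2]
width: 0.0423
```

Run:
```python
from h import *
o=robot.get_obs(); print(o["time"],o["tool_pos"],o["wrist_force"],o["width"])
s=optics.snapshot("side"); cv2.imwrite("pics/s15.png",cv2.resize(s["image"][140:240,270:400,::-1],None,fx=6,fy=6,interpolation=cv2.INTER_CUBIC))
s=optics.snapshot("top"); cv2.imwrite("pics/t15.png",cv2.resize(s["image"][110:220,230:360,::-1],None,fx=6,fy=5.4,interpolation=cv2.INTER_CUBIC))
cv2.imwrite("pics/t15f.png",s["image"][:,:,::-1])
print([(round(m["p"],2),np.round(m["extent"])) for m in finder.masks_of("dice_1","top")])
```

```text
24.525 [0.28462104 0.35642245 0.35843922] [ 0.05616445 -0.23737198 -1.22445445] 0.04229250315776683
[(0.7, array([422., 207., 453., 223.])), (0.61, array([328., 157., 336., 161.])), (0.58, array([334., 146., 347., 156.])), (0.5, array([329., 169., 338., 176.])), (0.45, array([315., 152., 317., 158.]))]
```

View pics/s15.png

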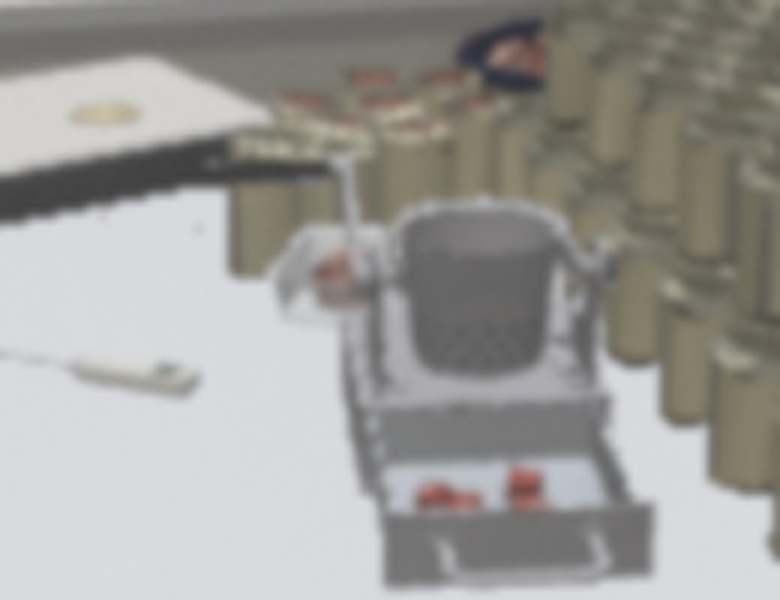

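View pics/t15.png

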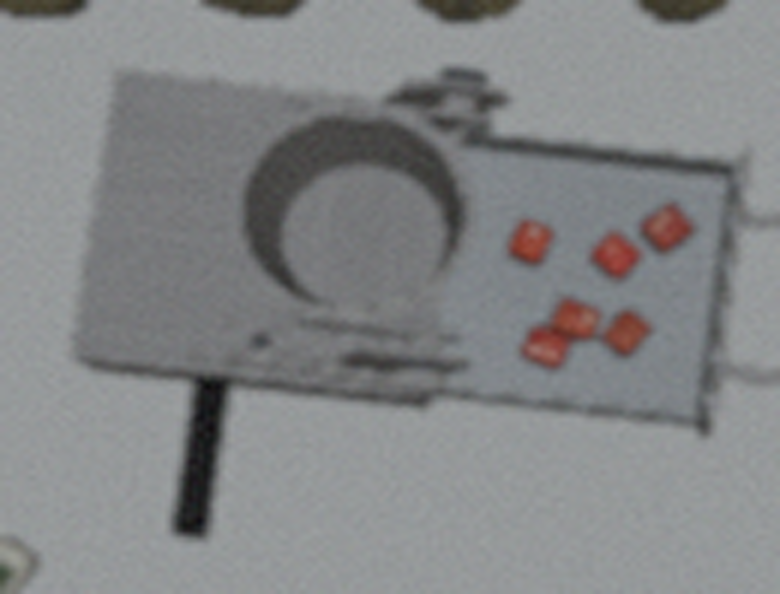

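View pics/t15f.png

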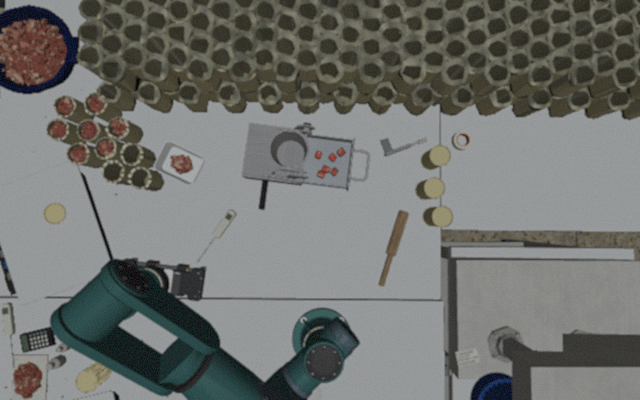

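Run:
```python
from h import *
print(robot.close_job(), robot.get_obs()["time"])
```

```text
the job is handed in; nothing more can be done
the job is handed in; nothing more can be done
```

The job is handed in, at about 24.6 s of the 64 s allowed. All six cubes are in the pulled-out tray and the pot is upright again.

- **Tray:** I pulled it until the bar stopped moving while the pull rose from about 4 to 15 N. My image-based measure puts it about 157 mm out against the nominal 160 mm, within my error of about 3 mm. It has not moved since.
- **Pot:** I tipped it to its far stop, where the lever grip stopped moving and the force rose. I then brought it back and pressed it against its rest stop (21 N). In the last pictures the lever and pot look as they did at the start.
- **Cubes:** The last top view shows six separate cubes in the tray and an empty pot. The cube detector was no help as a check. It found no cubes in the side view with the pot tipped. In the last top view it gave four plausible hits in the tray and a false one on a can.
- **Other things on the table:** The cans, seam gauge, brush, meat tray and thermometer look unmoved in the last full top view.

Two grasps on the lever went wrong and I redid them lower. The first closed on top of the grip. The second slipped off with the pot about 90° over, all cubes still in it, and the fingers pressed on the grip with about 28 N. The force readings I saw after each move stayed below the limits.

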